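# Find the eyepiece that still has its lenses

### The job

One of the two capped microscope eyepieces on the grey mat still has its lenses and is clearly heavier; the other is an empty barrel. Feel which: lift the orange-capped one upright about 5 cm or more off the mat for a moment and stand it back on the mat, then lift the blue-capped one in the same way. Finish holding the heavier one still and upright in the gripper, about 5 cm above the middle of the round inspection light without touching the light (do not let go: the program ends while holding), with the lighter one standing upright on the mat; tip neither over, and leave the bottle, the glass dish and the slide box where they are.

Things in the scene. Friction and masses are not known exactly. Their poses are not given: they have to be found in the camera images.
- eyepiece_orange: orange-capped eyepiece, standing eyecup-down: black body 42 mm in diameter, 36 mm high; on it a coaxial steel tube 30 mm in diameter, from 36 to 72 mm above the underside, its top 11 mm the orange cap. Grip the tube, e.g. 58 mm up. Origin: centre of the underside; z up the axis. Weighs 0.1 kg if empty, 0.24 to 0.3 kg with lenses (unseen, changes per start); insides have 2 mm of play.
- eyepiece_blue: blue-capped eyepiece, standing eyecup-down: black body 42 mm in diameter, 36 mm high; on it a coaxial steel tube 30 mm in diameter, from 36 to 72 mm above the underside, its top 11 mm the blue cap. Grip the tube, e.g. 58 mm up. Origin: centre of the underside; z up the axis. Weighs 0.1 kg if empty, 0.24 to 0.3 kg with lenses (unseen, changes per start); insides have 2 mm of play.
- mat: fixed flat grey mat, 160 mm (its x) by 240 mm (its y), 4 mm thick; both eyepieces start standing on it, at least 85 mm apart. Origin: centre of the underside, on the work surface; z up.
- lamp: fixed round inspection light, black puck 90 mm in diameter and 30 mm high with a luminous pale disc 64 mm in diameter on top. Origin: centre of the underside; z up.
- lamp_top (a point): the middle of the luminous disc, on top of the light, 30 mm above the work surface; z up. The eyepiece's underside must end about 50 mm above this point.
- bottle: bystander: small amber bottle with black cap, 36 mm in diameter, 65 mm tall, beyond the mat and the light. Origin: centre of the underside.
- dish: bystander: shallow glass dish, 90 mm in diameter, 18 mm high. Origin: centre of the underside.
- slide_box: bystander: blue slide box with white lid, 88 x 103 mm, 35 mm high. Origin: centre of the underside.

How it is judged:
On the way, in this order (a step that is already met when the one before it is completed fails the run):
1. the orange-capped eyepiece is held upright in the gripper, at least 30 mm above the mat, while the blue-capped one stands on the mat (height (world z) of eyepiece_orange above 0.034 m and contact force between the fingers and eyepiece_orange above 0.5 N and angle between eyepiece_orange's own z axis and vertical below 0.35 rad and contact force between eyepiece_orange and mat below 0.05 N and contact force between each of eyepiece_orange, eyepiece_blue and lamp below 0.05 N and contact force between eyepiece_blue and mat above 0.4 N and angle between eyepiece_blue's own z axis and vertical below 0.1 rad and height (world z) of eyepiece_blue below 0.012 m and contact force between each of the arm, the fingers and eyepiece_blue below 0.05 N), for 0.2 s.
2. with the orange-capped eyepiece standing on the mat again, the blue-capped one is held upright in the gripper, at least 30 mm above the mat (height (world z) of eyepiece_blue above 0.034 m and contact force between the fingers and eyepiece_blue above 0.5 N and angle between eyepiece_blue's own z axis and vertical below 0.35 rad and contact force between eyepiece_blue and mat below 0.05 N and contact force between each of eyepiece_blue, eyepiece_orange and lamp below 0.05 N and contact force between eyepiece_orange and mat above 0.4 N and angle between eyepiece_orange's own z axis and vertical below 0.1 rad and height (world z) of eyepiece_orange below 0.012 m and contact force between each of the arm, the fingers and eyepiece_orange below 0.05 N), for 0.2 s.
At the end, for the whole second after the job is handed in: Heavier eyepiece held still, upright within 0.2 rad, axis within 20 mm of the light's middle, underside 20 to 90 mm above it, touching only the gripper; lighter one (presses on the mat with under 1.65 N) stands at rest on the mat, upright within 0.1 rad, untouched (((contact force between the fingers and eyepiece_orange above 0.5 N and horizontal distance between eyepiece_orange and lamp_top below 0.02 m and z of eyepiece_orange in the frame of lamp_top between 0.02 and 0.09 m and angle between eyepiece_orange's own z axis and vertical below 0.2 rad and linear speed of eyepiece_orange below 0.03 m/s and contact force between eyepiece_orange and lamp below 0.05 N and contact force between eyepiece_orange and mat below 0.05 N and contact force between eyepiece_orange and eyepiece_blue below 0.05 N and (contact force between eyepiece_blue and mat above 0.4 N and angle between eyepiece_blue's own z axis and vertical below 0.1 rad and height (world z) of eyepiece_blue below 0.012 m and contact force between each of the arm, the fingers and eyepiece_blue below 0.05 N and contact force between eyepiece_blue and lamp below 0.05 N) and contact force between eyepiece_blue and mat below 1.65 N and linear speed of eyepiece_blue below 0.02 m/s) or (contact force between the fingers and eyepiece_blue above 0.5 N and horizontal distance between eyepiece_blue and lamp_top below 0.02 m and z of eyepiece_blue in the frame of lamp_top between 0.02 and 0.09 m and angle between eyepiece_blue's own z axis and vertical below 0.2 rad and linear speed of eyepiece_blue below 0.03 m/s and contact force between eyepiece_blue and lamp below 0.05 N and contact force between eyepiece_blue and mat below 0.05 N and contact force between eyepiece_blue and eyepiece_orange below 0.05 N and (contact force between eyepiece_orange and mat above 0.4 N and angle between eyepiece_orange's own z axis and vertical below 0.1 rad and height (world z) of eyepiece_orange below 0.012 m and contact force between each of the arm, the fingers and eyepiece_orange below 0.05 N and contact force between eyepiece_orange and lamp below 0.05 N) and contact force between eyepiece_orange and mat below 1.65 N and linear speed of eyepiece_orange below 0.02 m/s))); the arm keeps its last pose, push and grip.
It fails at once if an eyepiece is tipped by more than 0.6 rad (angle between any of eyepiece_orange, eyepiece_blue's own z axis and vertical above 0.6 rad).
It fails at once if bottle, dish or slide box is moved by more than 20 mm or tipped (distance of any of bottle, dish, slide_box from where it was at the start of the episode above 0.02 m or angle between any of bottle, dish, slide_box's own z axis and vertical above 0.3 rad).
It also fails if it takes over 67 s, if anything falls off the work surface, if the arm or the gripper's body presses on something with over 40 N, if the wrist force passes 120 N, or if a joint passes its speed limit or range.

### The arm

A 7-joint arm with a two-finger parallel gripper is mounted at the origin on the work surface. World frame = base frame: x ahead of the robot, y to its left, z up, the work surface at z = 0. Lengths are in m, angles in rad, forces in N, time in s.
With the tool pointing down it reaches from about 0.35 to 0.9 m from the base axis. Payload 8.1 kg.
Tool frame: the origin (TCP) lies midway between the tips of the shut fingers; the grasp point (between the pads) lies 19 mm behind it (manip.hold_point_z is the distance from the TCP to the grasp point, in m); z points along the fingers, y is the line along which they close (so a half turn about z gives the same grasp; the last joint's range is limited). The gripper opens to 85 mm and grips with 20 to 120 N. Pads are 22 mm wide; open, the fingers measure 114 mm over their backs; the gripper's body (76 mm by 85 mm) begins 54 mm behind the grasp point. The pads swing forward as they close: fully open they stand 13 mm farther back than shut.
Start: joints at [-1.268, 0.434, 0.025, 1.573, -0.012, 1.134, -0.075], TCP at [0.247, 0.574, 0.231] pointing down, gripper open.
Joint ranges: [-2.62, 2.62], [-0.44, 2.09], [-1.27, 1.32], [0.08, 2.57], [-1.32, 4.46], [0.12, 2], [-2.74, 2.74]. Speed limits (rad/s): [2.22, 2.22, 3.01, 3.01, 3.14, 3.14, 3.14].

### API

Orientations are given as a unit quaternion [w, x, y, z].
In Python, from cell import manip gives the robot as it stands. The module is installed in compiled form; this text tells all that it offers.
- The arm moves only by the tool send_rows, never from a script. Its argument "steps" is a list of rows, each a list of 6 numbers: the shift along the world's x, y, z in cm, then the turn, a rotation vector about the world's x, y, z in rad. In form: [[tx, ty, tz, ax, ay, az], ...]. A call has 1 to 20 rows; each row is the pose to reach, as a shift and turn from the pose commanded when the call began; what a row does not reach only later rows make up. A row lasts 1/8 s, in which the tool goes at most 62.5 mm and 10.7 degrees, less where a joint would pass 70% of its speed; a pose out of reach is approached as far as the arm can. A call with a gripper value outside its range is refused whole. "fingers" is the finger opening in cm, from 0 to 8.54, set as the call begins (left out, the last holds). The fingers move at their own pace and stop on an object; "grip_force" is the grip in N (left out, the last holds). Time passes only in rows, so rows that repeat a pose let the fingers close. It gives the time, the measured TCP pose, the force, the opening and the grip force at its end, in the units of the state.
- manip.sense(): the state, without advancing time (a new reading comes with each control period).
- manip.grab_frame(name): name is "scene" or "top" or "wrist"; returns a dict with "color" (480x640x3 uint8, red, green, blue), "intrinsics" (3x3 intrinsics, pixels), "rvec" (rotation vector, rad) and "tvec" (3), from world to camera coordinates, as OpenCV has them; the wrist camera has in their place "hand_eye" (4x4, takes a point from camera to tool coordinates, whose origin is the TCP and whose axes are the flange's). Camera axes: x right, y down, z forward; pixel columns grow to the right and rows downward; lengths in m; the calibration is good to about 2 mm. A picture is of the moment at which its call begins: read the wrist's pose just before it. There is no depth.
- manip.hand_in(): hands the job in; it is judged then, once.
The state is a dict: "clock": time; "qpos": joint angles; "joint_vel": joint speeds; "effort": joint torques, N m; "position": TCP position; "ee_rot": TCP orientation; "wrist_force": force on the tool from outside, world axes, zero at the start; "moment": the same for the moment, N m; "grip_width": opening from 0.0 (shut) to 1.0 (fully open); "finger_force": force on a finger pad.
Only numpy, scipy, OpenCV 4.12 (cv2) and the standard library are available. Lean on these libraries where they do the work, as an engineer would, in place of code of your own. Each camera call takes 0.05 s, during which the arm holds its last target. There are 200 camera calls.

## Working session

There is one attempt and no reset: what is moved stays moved. The work goes in short steps, Python scripts to look and compute and a tool call to move; the robot and the scene stay as the last step left them, time stands still between calls to the robot, and variables do not carry over. Pictures are saved under pics/ and viewed, at most 10 in all, crops included, and the job is handed in when it is done.

Besides the shell and the picture viewer there is one more tool, called after "Call:" by a JSON object that holds its "api" and its "payload", one argument or row to a line. send_rows: Moves the arm, as the interface text tells. Its arguments: {"type":"object","properties":{"steps":{"type":"array","items":{"type":"array","items":{"type":"number"}}},"fingers":{"type":"number"},"grip_force":{"type":"number"}},"required":["steps"]}

```bash
mkdir -p pics; cat > h.py <<'E'
import numpy as np, cv2
from cell import manip
def ray(f,uv,z):
    R=cv2.Rodrigues(np.array(f["rvec"],float))[0]; t=np.array(f["tvec"],float).ravel()
    K=np.array(f["intrinsics"],float); c=-R.T@t
    d=R.T@np.linalg.inv(K)@np.array([uv[0],uv[1],1.]); return c+d*(z-c[2])/d[2]
def save(f,n): cv2.imwrite(f"pics/{n}.png",f["color"][:,:,::-1])
E
python3 - <<'E'
from h import *
s=manip.sense(); print({k:np.round(v,3) for k,v in s.items()}, manip.hold_point_z)
for n in("top","scene"):
    f=manip.grab_frame(n); save(f,n+"0"); R=cv2.Rodrigues(np.array(f["rvec"],float))[0]
    print(n,(-R.T@np.array(f["tvec"]).ravel()).round(3))
    np.save(n+"0.npy",f,allow_pickle=True)
E
```

```text
{'clock': np.float64(0.0), 'qpos': array([-1.268,  0.435,  0.025,  1.574, -0.012,  1.134, -0.075]), 'joint_vel': array([ 0.001,  0.001,  0.   , -0.   ,  0.   ,  0.001, -0.001]), 'effort': array([ 0.0000e+00, -6.7047e+01,  1.0250e+00, -3.1623e+01,  1.5000e-02,
        1.2000e-02, -0.0000e+00]), 'position': array([0.247, 0.574, 0.231]), 'ee_rot': array([-0.   ,  0.202,  0.979, -0.001]), 'wrist_force': array([ 0.041, -0.118,  0.252]), 'moment': array([-0.01 , -0.011, -0.001]), 'finger_force': np.float64(0.0), 'grip_width': np.float64(1.001)} 0.0187
top [0.483 0.013 0.922]
scene [ 1.262 -0.468  0.671]
```

View pics/top0.png

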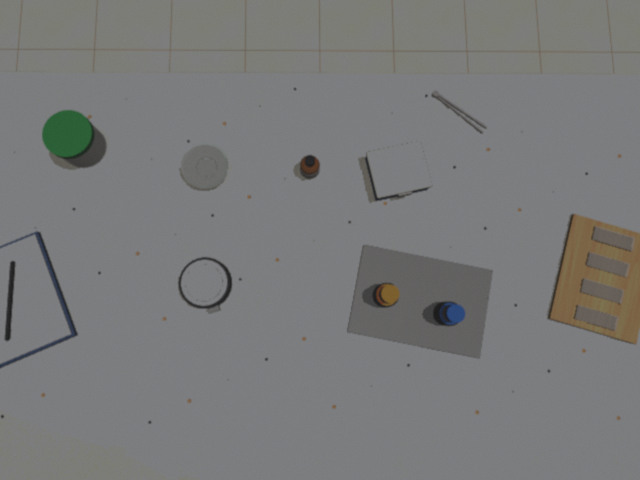

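View pics/scene0.png

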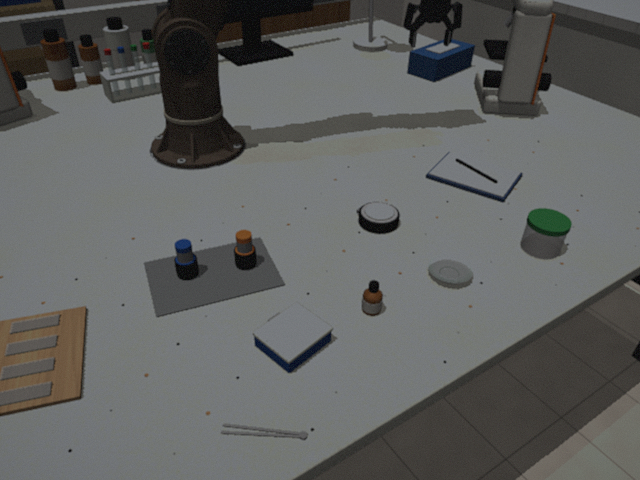

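The top view shows the orange cap at about (388,295), the blue cap at (454,314) and the lamp disc at (205,282). The bottle, dish and slide box lie at (310,167), (205,167) and (398,170), and the mat corners are clear.

```bash
python3 - <<'E'
from h import *
for n in("top","scene"):
    f=np.load(n+"0.npy",allow_pickle=True).item()
    hsv=cv2.cvtColor(f["color"],cv2.COLOR_RGB2HSV)
    wins=dict(top=dict(o=(360,270,415,320),b=(430,290,480,335)),scene=dict(o=(230,225,260,245),b=(170,235,200,252)))[n]
    for k,(lo,hi) in dict(o=((8,140,80),(25,255,255)),b=((105,150,70),(125,255,255))).items():
        x0,y0,x1,y1=wins[k]
        m=np.zeros(hsv.shape[:2],np.uint8); m[y0:y1,x0:x1]=cv2.inRange(hsv[y0:y1,x0:x1],lo,hi)
        if n=="top": # top face: brightest part
            v=hsv[...,2]; print("Vmax",v[m>0].max()); m[v<0.8*np.percentile(v[m>0],90)]=0
        c=max(cv2.findContours(m,0,2)[0],key=cv2.contourArea)
        (u,w),r=cv2.minEnclosingCircle(c); M=cv2.moments(c); g=(M['m10']/M['m00'],M['m01']/M['m00'])
        z=0.076 if n=="top" else 0.0705
        print(n,k,np.round((u,w,r),1),np.round(g,1),"circ",ray(f,(u,w),z).round(4),"cen",ray(f,g,z).round(4), cv2.boundingRect(c))
    if n=="top":
        m=np.zeros(hsv.shape[:2],np.uint8); m[255:312,175:235]=(hsv[255:312,175:235,2]<60)*255
        c=max(cv2.findContours(m,0,2)[0],key=cv2.contourArea); (u,w),r=cv2.minEnclosingCircle(c)
        e=cv2.fitEllipse(c); print("lamp",(u,w,r),e,ray(f,e[0],.03),ray(f,(u,w),.03), np.linalg.norm(ray(f,(u+r,w),.03)-ray(f,(u-r,w),.03)))
        for k,p in dict(bottle=(310,163),dish=(205,167),box=(398,170),c1=(363,247),c2=(491,270),c3=(480,356),c4=(349,331)).items(): print(k,ray(f,p,.004 if k[0]=='c' else .03).round(3))
E
```

```text
Vmax 125
top o [387.9 294.5  10.7] [389.6 293.6] circ [ 0.52   -0.1228  0.076 ] cen [ 0.5214 -0.1258  0.076 ] (382, 284, 17, 21)
Vmax 122
top b [453.1 312.6  10.5] [454.9 312.9] circ [ 0.4892 -0.2301  0.076 ] cen [ 0.4887 -0.2331  0.076 ] (447, 303, 17, 21)
lamp (204.71376037597656, 282.54913330078125, 26.096216201782227) ((204.22711181640625, 282.45025634765625), (48.68649673461914, 50.4937629699707), 75.73680114746094) [0.54563251 0.188925   0.03      ] [0.54545423 0.18808188 0.03      ] 0.09001579913697354
bottle [0.76  0.004 0.03 ]
dish [0.752 0.192 0.03 ]
box [ 0.746 -0.155  0.03 ]
c1 [ 0.61  -0.092  0.004]
c2 [ 0.566 -0.324  0.004]
c3 [ 0.413 -0.295  0.004]
c4 [ 0.459 -0.063  0.004]
scene o [243.  235.    7.3] [243.  234.7] circ [ 0.5181 -0.1278  0.0705] cen [ 0.5172 -0.1273  0.0705] (236, 230, 15, 10)
scene b [182.5 244.5   7.5] [182.3 244. ] circ [ 0.4848 -0.2359  0.0705] cen [ 0.4832 -0.2356  0.0705] (175, 240, 16, 9)
```

Call:
{"api": "send_rows", "payload": {
  "steps": [
    [1, -2.5, 0, 0, 0, -0.05],
    [2.9, -7.5, 0, 0, 0, -0.15],
    [4.9, -12.5, 0, 0, 0, -0.25],
    [6.8, -17.5, 0, 0, 0, -0.35],
    [8.8, -22.5, 0, 0, 0, -0.45],
    [10.7, -27.5, 0, 0, 0, -0.55],
    [12.7, -32.5, 0, 0, 0, -0.65],
    [14.6, -37.5, 0, 0, 0, -0.75],
    [16.6, -42.5, 0, 0, 0, -0.85],
    [18.5, -47.5, -1, 0, 0, -0.95],
    [20.5, -52.5, -1.5, 0, 0, -1.05],
    [22.4, -57.5, -2, 0, 0, -1.15],
    [24.4, -62.5, -2.5, 0, 0, -1.25],
    [26.3, -67.5, -3, 0, 0, -1.35],
    [27.3, -69.9, -3, 0, 0, -1.4],
    [27.3, -69.9, -3, 0, 0, -1.4],
    [27.3, -69.9, -3, 0, 0, -1.4]
  ],
  "fingers": 8.54,
  "grip_force": 40
}}

```text
clock: 2.22
position: [0.5193, -0.1238, 0.201]
ee_rot: [-0.001, 0.785, 0.62, -0.0]
wrist_force: [0.1, 0.5, -0.4]
grip_width: 1.003
finger_force: 0.0
```

```bash
cat >> h.py <<'E'
from scipy.spatial.transform import Rotation as Ro
def wrist(n):
    s=manip.sense(); f=manip.grab_frame("wrist"); save(f,n)
    q=s["ee_rot"]; T=np.eye(4); T[:3,:3]=Ro.from_quat([q[1],q[2],q[3],q[0]]).as_matrix(); T[:3,3]=s["position"]
    C=T@np.array(f["hand_eye"]); R=C[:3,:3].T; f["rvec"]=cv2.Rodrigues(R)[0].ravel(); f["tvec"]=-R@C[:3,3]
    print("clock",s["clock"],"tcp",np.round(s["position"],4),"cam",C[:3,3].round(3),"tooly",T[:3,1].round(3),"toolz",T[:3,2].round(3)); return f
def proj(f,p): return cv2.projectPoints(np.array([p],float),np.array(f["rvec"]),np.array(f["tvec"]),np.array(f["intrinsics"],float),None)[0].ravel()
E
python3 - <<'E'
from h import *
f=wrist("w1"); np.save("w1.npy",f,allow_pickle=True)
print(proj(f,(.520,-.125,.076)),proj(f,(.487,-.233,.076)))
E
```

```text
clock 2.225 tcp [ 0.5193 -0.1238  0.201 ] cam [ 0.537 -0.05   0.344] tooly [ 0.973 -0.232 -0.001] toolz [-0.001  0.001 -1.   ]
[326.68983793 229.21650552] [318.77243565 346.48393031]
```

View pics/w1.png

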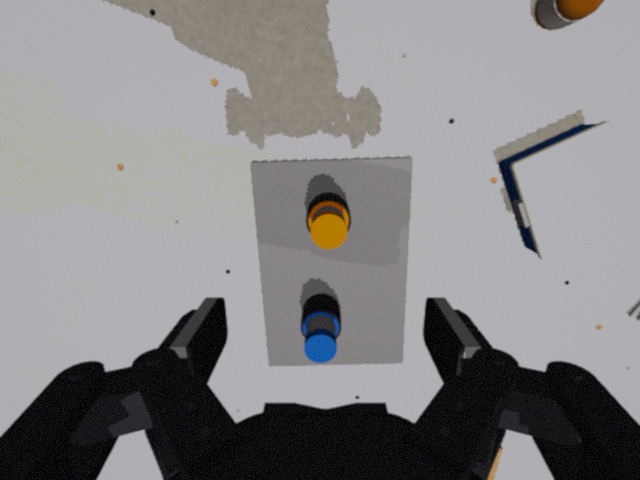

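The wrist view shows the orange cap top at about (328,231) and the blue one at (320,347). That is within 2–3 px of my predictions.

```bash
python3 - <<'E'
from h import *
f=np.load("w1.npy",allow_pickle=True).item()
hsv=cv2.cvtColor(f["color"],cv2.COLOR_RGB2HSV)
for k,lo,hi,w in(("o",(8,140,200),(28,255,255),(300,190,360,260)),("b",(100,140,150),(125,255,255),(295,310,350,370))):
    x0,y0,x1,y1=w; m=cv2.inRange(hsv[y0:y1,x0:x1],lo,hi)
    m=cv2.morphologyEx(m,cv2.MORPH_OPEN,np.ones((9,9)))
    c=max(cv2.findContours(m,0,2)[0],key=cv2.contourArea); (u,v),r=cv2.minEnclosingCircle(c); b=cv2.boundingRect(c)
    u+=x0;v+=y0
    print(k,u,v,r,b,ray(f,(u,v),.076).round(4),"diam",np.linalg.norm(ray(f,(u+r,v),.076)-ray(f,(u-r,v),.076)))
E
```

```text
Traceback (most recent call last):
ValueError: max() iterable argument is empty
```

```bash
python3 - <<'E'
from h import *
f=np.load("w1.npy",allow_pickle=True).item()
hsv=cv2.cvtColor(f["color"],cv2.COLOR_RGB2HSV)
for k,p,w in(("o",(328,231),(300,190,360,260)),("b",(320,347),(295,310,350,370))):
    ref=np.median(hsv[p[1]-4:p[1]+5,p[0]-4:p[0]+5].reshape(-1,3),0); print(ref)
    x0,y0,x1,y1=w; m=cv2.inRange(hsv[y0:y1,x0:x1],ref-[8,70,25],np.minimum(ref+[8,70,40],255))
    m=cv2.morphologyEx(m,cv2.MORPH_OPEN,np.ones((7,7)))
    c=max(cv2.findContours(m,0,2)[0],key=cv2.contourArea); (u,v),r=cv2.minEnclosingCircle(c)
    u+=x0;v+=y0
    print(k,u,v,r,cv2.boundingRect(c),ray(f,(u,v),.076).round(4),"diam",np.linalg.norm(ray(f,(u+r,v),.076)-ray(f,(u-r,v),.076)))
E
```

```text
[ 21. 255. 181.]
o 328.88317680358887 229.70560836791992 18.771408081054688 (11, 25, 36, 34) [ 0.5217 -0.1258  0.076 ] diam 0.030963287958724165
[106. 220. 168.]
b 320.0 347.5 15.66055965423584 (10, 25, 31, 27) [ 0.4878 -0.2343  0.076 ] diam 0.02896179073008148
```

Call:
{"api": "send_rows", "payload": {
  "steps": [
    [0.1, 0, -3, 0, 0, 0],
    [0.1, -0.1, -7, 0, 0, 0],
    [0.1, -0.1, -11, 0, 0, 0],
    [0.1, -0.1, -14, 0, 0, 0],
    [0.1, -0.1, -15.5, 0, 0, 0],
    [0.1, -0.1, -15.9, 0, 0, 0],
    [0.1, -0.1, -15.9, 0, 0, 0],
    [0.1, -0.1, -15.9, 0, 0, 0]
  ]
}}

```text
clock: 3.28
position: [0.5215, -0.1258, 0.0433]
ee_rot: [0.001, 0.785, 0.619, 0.001]
wrist_force: [-0.5, -0.1, 0.1]
grip_width: 1.003
finger_force: 0.0
```

Call:
{"api": "send_rows", "payload": {
  "steps": [
    [0, 0, 0, 0, 0, 0],
    [0, 0, 0, 0, 0, 0],
    [0, 0, 0, 0, 0, 0],
    [0, 0, 0, 0, 0, 0],
    [0, 0, 0, 0, 0, 0],
    [0, 0, 0, 0, 0, 0],
    [0, 0, 0, 0, 0, 0],
    [0, 0, 0, 0, 0, 0]
  ],
  "fingers": 0,
  "grip_force": 40
}}

```text
clock: 4.28
position: [0.521, -0.1258, 0.0425]
ee_rot: [0.0, 0.785, 0.619, 0.0]
wrist_force: [0.5, 0.4, 4.9]
grip_width: 0.342
finger_force: 39.4
```

Call:
{"api": "send_rows", "payload": {
  "steps": [
    [0, 0, 0.5, 0, 0, 0],
    [0, 0, 1.5, 0, 0, 0],
    [0, 0, 3, 0, 0, 0],
    [0, 0, 4.5, 0, 0, 0],
    [0, 0, 5.5, 0, 0, 0],
    [0, 0, 6, 0, 0, 0],
    [0, 0, 6, 0, 0, 0],
    [0, 0, 6, 0, 0, 0],
    [0, 0, 6, 0, 0, 0],
    [0, 0, 6, 0, 0, 0],
    [0, 0, 6, 0, 0, 0],
    [0, 0, 6, 0, 0, 0]
  ]
}}

```text
clock: 5.78
position: [0.5207, -0.1257, 0.1023]
ee_rot: [-0.0, 0.785, 0.619, -0.0]
wrist_force: [0.0, -0.4, -3.0]
grip_width: 0.336
finger_force: 39.7
```

```bash
cat >> h.py <<'E'
def weigh(cam="wrist",n=10):
    F=[];E=[]
    for _ in range(n): 
        f=manip.grab_frame(cam); s=manip.sense(); F.append(s["wrist_force"]); E.append(s["effort"])
    F=np.array(F); print("F",F.mean(0).round(3),F.std(0).round(3),"tau",np.mean(E,0).round(3),"grip",s["grip_width"],s["finger_force"],np.round(s["position"],4),s["clock"]); return f
E
python3 - <<'E'
from h import *
f=weigh("scene"); save(f,"s1c")
cv2.imwrite("pics/s1c.png",f["color"][130:330,80:380,::-1].repeat(2,0).repeat(2,1))
E
```

```text
F [-0.018  0.122 -3.026] [0.34  0.506 0.337] tau [ 4.0000e-03 -5.7329e+01  8.7910e+00 -2.3952e+01  1.6000e-02  1.0000e-03
  0.0000e+00] grip 0.33957867568824046 39.72471535205841 [ 0.5208 -0.1258  0.1023] 6.275
```

View pics/s1c.png

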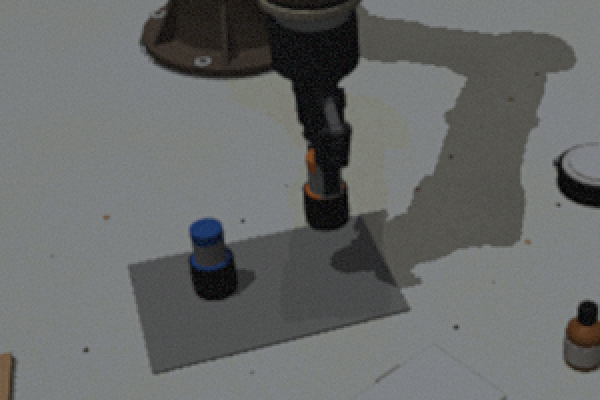

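Orange hangs upright about 6 cm up, near crop pixel (326,190), and blue stands on the mat at (212,260). Orange weighs about 3.0 N, so it is probably the heavy one. I'll stand it back down.

Call:
{"api": "send_rows", "payload": {
  "steps": [
    [0, 0, -1.5, 0, 0, 0],
    [0, 0, -3, 0, 0, 0],
    [0, 0, -4.2, 0, 0, 0],
    [0, 0, -5, 0, 0, 0],
    [0, 0, -5.4, 0, 0, 0],
    [0, 0, -5.6, 0, 0, 0],
    [0, 0, -5.8, 0, 0, 0],
    [0, 0, -5.9, 0, 0, 0],
    [0, 0, -6, 0, 0, 0],
    [0, 0, -6, 0, 0, 0],
    [0, 0, -6, 0, 0, 0]
  ]
}}

```text
clock: 7.65
position: [0.5209, -0.1258, 0.0425]
ee_rot: [0.0, 0.785, 0.619, 0.0]
wrist_force: [-0.2, 0.7, 1.0]
grip_width: 0.339
finger_force: 39.9
```

Call:
{"api": "send_rows", "payload": {
  "steps": [
    [0, 0, 0, 0, 0, 0],
    [0, 0, 0, 0, 0, 0],
    [0, 0, 0, 0, 0, 0],
    [0, 0, 0, 0, 0, 0],
    [0, 0, 0, 0, 0, 0],
    [0, 0, 0, 0, 0, 0],
    [0, 0, 2, 0, 0, 0],
    [0, 0, 6, 0, 0, 0],
    [0, 0, 10, 0, 0, 0],
    [0, 0, 12, 0, 0, 0],
    [0, 0, 12, 0, 0, 0],
    [0, 0, 12, 0, 0, 0]
  ],
  "fingers": 8.54
}}

```text
clock: 9.15
position: [0.5203, -0.1255, 0.1616]
ee_rot: [-0.0, 0.785, 0.619, -0.0]
wrist_force: [0.4, -0.6, 0.4]
grip_width: 1.0
finger_force: 0.0
```

```bash
python3 - <<'E'
from h import *
f=weigh("wrist",5); f=wrist("w2"); np.save("w2.npy",f,allow_pickle=True)
print(proj(f,(.521,-.1258,.076)),proj(f,(.487,-.234,.076)))
cv2.imwrite("pics/w2.png",f["color"][:,:,::-1])
E
```

```text
F [-0.138 -0.103  0.243] [0.304 0.296 0.14 ] tau [-3.4000e-02 -5.2557e+01  7.9560e+00 -2.6576e+01  1.1000e-02 -0.0000e+00
  4.0000e-03] grip 1.0026604734840412 0.0 [ 0.5203 -0.1258  0.1616] 9.4
clock 9.4 tcp [ 0.5203 -0.1258  0.1616] cam [ 0.538 -0.051  0.305] tooly [ 0.972 -0.233 -0.001] toolz [-0.001 -0.    -1.   ]
[326.56875273 242.88815984] [316.64771935 375.0544348 ]
```

View pics/w2.png

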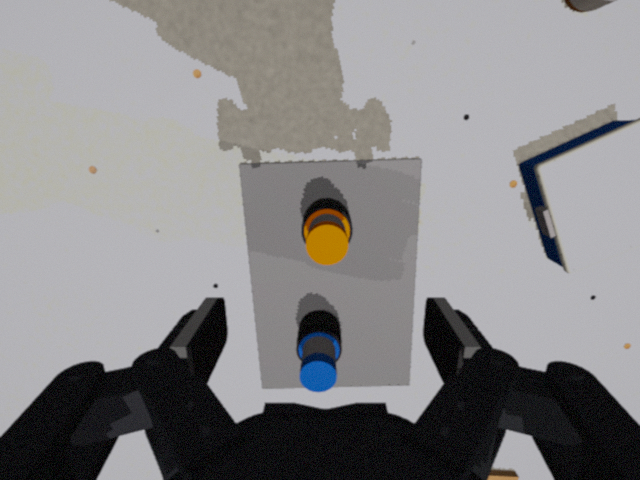

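Orange stands upright at (326,244), as predicted. Blue is at (318,376), within 1.5 px of its prediction, so I go to it next.

Call:
{"api": "send_rows", "payload": {
  "steps": [
    [-0.8, -2.7, 0, 0, 0, -0.05],
    [-1.7, -5.4, 0, 0, 0, -0.1],
    [-2.5, -8.1, 0, 0, 0, -0.15],
    [-3.3, -10.8, 0, 0, 0, -0.2],
    [-3.3, -10.8, 0, 0, 0, -0.2],
    [-3.3, -10.8, -3, 0, 0, -0.2],
    [-3.3, -10.8, -7, 0, 0, -0.2],
    [-3.3, -10.8, -10, 0, 0, -0.2],
    [-3.3, -10.8, -11.5, 0, 0, -0.2],
    [-3.3, -10.8, -12, 0, 0, -0.2],
    [-3.3, -10.8, -12, 0, 0, -0.2],
    [-3.3, -10.8, -12, 0, 0, -0.2]
  ]
}}

```text
clock: 10.95
position: [0.4884, -0.234, 0.0432]
ee_rot: [0.001, 0.843, 0.538, 0.001]
wrist_force: [-0.2, 0.3, 0.8]
grip_width: 1.001
finger_force: 0.0
```

Call:
{"api": "send_rows", "payload": {
  "steps": [
    [0, 0, 0, 0, 0, 0],
    [0, 0, 0, 0, 0, 0],
    [0, 0, 0, 0, 0, 0],
    [0, 0, 0, 0, 0, 0],
    [0, 0, 0, 0, 0, 0],
    [0, 0, 0, 0, 0, 0],
    [0, 0, 0, 0, 0, 0],
    [0, 0, 0, 0, 0, 0]
  ],
  "fingers": 0
}}

```text
clock: 11.95
position: [0.4879, -0.2338, 0.0425]
ee_rot: [0.0, 0.843, 0.538, 0.0]
wrist_force: [-1.0, 0.4, 5.6]
grip_width: 0.338
finger_force: 39.2
```

Call:
{"api": "send_rows", "payload": {
  "steps": [
    [0, 0, 0.5, 0, 0, 0],
    [0, 0, 1.5, 0, 0, 0],
    [0, 0, 3, 0, 0, 0],
    [0, 0, 4.5, 0, 0, 0],
    [0, 0, 5.5, 0, 0, 0],
    [0, 0, 6, 0, 0, 0],
    [0, 0, 6, 0, 0, 0],
    [0, 0, 6, 0, 0, 0],
    [0, 0, 6, 0, 0, 0],
    [0, 0, 6, 0, 0, 0],
    [0, 0, 6, 0, 0, 0],
    [0, 0, 6, 0, 0, 0]
  ]
}}

```text
clock: 13.45
position: [0.4877, -0.2338, 0.1023]
ee_rot: [-0.0, 0.843, 0.538, -0.0]
wrist_force: [0.5, -0.1, -1.2]
grip_width: 0.342
finger_force: 39.5
```

```bash
python3 - <<'E'
from h import *
f=weigh("scene")
cv2.imwrite("pics/s2c.png",f["color"][130:330,80:380,::-1].repeat(2,0).repeat(2,1))
E
```

```text
F [ 0.045 -0.254 -0.98 ] [0.493 0.382 0.401] tau [ 4.0000e-03 -5.6634e+01  9.8220e+00 -2.3361e+01  1.4000e-02  2.0000e-03
  0.0000e+00] grip 0.3391683482302002 39.50050950050354 [ 0.4878 -0.2338  0.1023] 13.95
```

View pics/s2c.png

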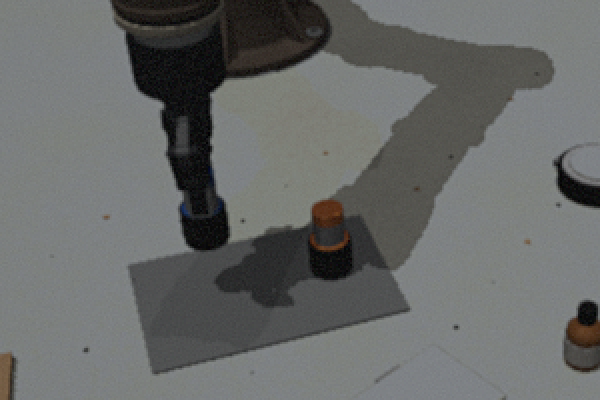

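Blue hangs upright near crop pixel (205,220) with orange standing at (330,240). Blue weighs 0.98 N, so it is the light one and orange is the heavy one. I'll set blue down and re-grasp orange.

Call:
{"api": "send_rows", "payload": {
  "steps": [
    [0, 0, -1.5, 0, 0, 0],
    [0, 0, -3, 0, 0, 0],
    [0, 0, -4.2, 0, 0, 0],
    [0, 0, -5, 0, 0, 0],
    [0, 0, -5.4, 0, 0, 0],
    [0, 0, -5.6, 0, 0, 0],
    [0, 0, -5.8, 0, 0, 0],
    [0, 0, -5.9, 0, 0, 0],
    [0, 0, -6, 0, 0, 0],
    [0, 0, -6, 0, 0, 0],
    [0, 0, -6, 0, 0, 0]
  ]
}}

```text
clock: 15.32
position: [0.4879, -0.2338, 0.0425]
ee_rot: [0.0, 0.843, 0.538, 0.0]
wrist_force: [-1.3, -0.3, 2.3]
grip_width: 0.338
finger_force: 39.6
```

Call:
{"api": "send_rows", "payload": {
  "steps": [
    [0, 0, 0, 0, 0, 0],
    [0, 0, 0, 0, 0, 0],
    [0, 0, 0, 0, 0, 0],
    [0, 0, 0, 0, 0, 0],
    [0, 0, 0, 0, 0, 0],
    [0, 0, 0, 0, 0, 0],
    [0, 0, 2, 0, 0, 0],
    [0, 0, 6, 0, 0, 0],
    [0, 0, 10, 0, 0, 0],
    [0, 0, 12, 0, 0, 0],
    [0, 0, 12, 0, 0, 0],
    [0.8, 2.7, 12, 0, 0, 0.05],
    [1.7, 5.4, 12, 0, 0, 0.1],
    [2.5, 8.1, 12, 0, 0, 0.15],
    [3.3, 10.8, 12, 0, 0, 0.2],
    [3.3, 10.8, 12, 0, 0, 0.2],
    [3.3, 10.8, 12, 0, 0, 0.2]
  ],
  "fingers": 8.54
}}

```text
clock: 17.45
position: [0.5201, -0.1263, 0.1617]
ee_rot: [-0.0, 0.785, 0.619, -0.001]
wrist_force: [-0.0, 0.2, 0.1]
grip_width: 1.002
finger_force: 0.0
```

```bash
python3 - <<'E'
from h import *
f=wrist("w3")
print(proj(f,(.521,-.1258,.076)),proj(f,(.488,-.234,.076)))
E
```

```text
clock 17.45 tcp [ 0.5201 -0.1263  0.1617] cam [ 0.538 -0.052  0.305] tooly [ 0.972 -0.234 -0.001] toolz [-0.001 -0.    -1.   ]
[326.61553682 242.1360135 ] [317.97579235 374.1848974 ]
```

View pics/w3.png

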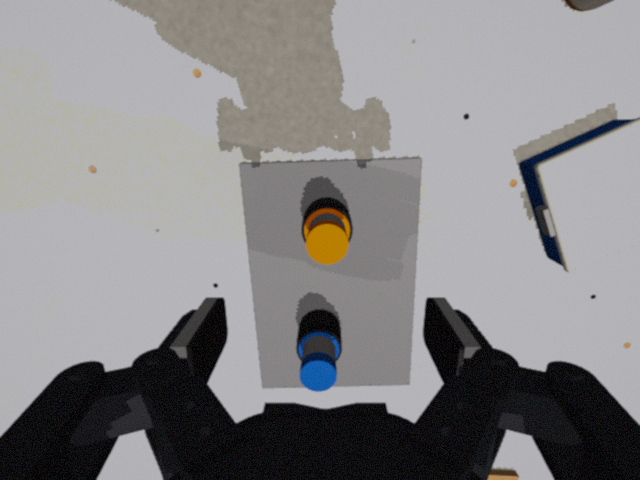

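Both stand upright at (326,244) and (318,375). I'll grip orange and carry it to the light.

Call:
{"api": "send_rows", "payload": {
  "steps": [
    [0, 0, -3, 0, 0, 0],
    [0, 0, -7, 0, 0, 0],
    [0, 0, -10, 0, 0, 0],
    [0, 0, -11.5, 0, 0, 0],
    [0, 0, -12, 0, 0, 0],
    [0, 0, -12, 0, 0, 0],
    [0, 0, -12, 0, 0, 0]
  ]
}}

```text
clock: 18.38
position: [0.5214, -0.1259, 0.0432]
ee_rot: [0.001, 0.785, 0.619, 0.001]
wrist_force: [-0.3, -0.3, 0.2]
grip_width: 0.999
finger_force: 0.0
```

Call:
{"api": "send_rows", "payload": {
  "steps": [
    [0, 0, 0, 0, 0, 0],
    [0, 0, 0, 0, 0, 0],
    [0, 0, 0, 0, 0, 0],
    [0, 0, 0, 0, 0, 0],
    [0, 0, 0, 0, 0, 0],
    [0, 0, 0, 0, 0, 0],
    [0, 0, 0, 0, 0, 0],
    [0, 0, 0, 0, 0, 0],
    [0, 0, 0.5, 0, 0, 0],
    [0, 0, 2, 0, 0, 0],
    [0, 0, 4, 0, 0, 0],
    [0, 0, 6, 0, 0, 0],
    [0, 0, 8, 0, 0, 0],
    [0, 0, 9, 0, 0, 0],
    [0, 0, 9, 0, 0, 0]
  ],
  "fingers": 0,
  "grip_force": 40
}}

```text
clock: 20.25
position: [0.5211, -0.1257, 0.133]
ee_rot: [0.0, 0.785, 0.619, 0.001]
wrist_force: [0.2, 0.3, -3.7]
grip_width: 0.338
finger_force: 39.9
```

Call:
{"api": "send_rows", "payload": {
  "steps": [
    [0.1, 1, 0, 0, 0, 0.02],
    [0.2, 3, 0, 0, 0, 0.05],
    [0.4, 5.5, 0, 0, 0, 0.1],
    [0.6, 8, 0, 0, 0, 0.15],
    [0.8, 10.5, 0, 0, 0, 0.2],
    [1, 13, 0, 0, 0, 0.25],
    [1.2, 15.5, 0, 0, 0, 0.3],
    [1.4, 18, 0, 0, 0, 0.35],
    [1.6, 20.5, 0, 0, 0, 0.4],
    [1.8, 23, 0, 0, 0, 0.45],
    [2, 25.5, 0, 0, 0, 0.5],
    [2.2, 28, 0, 0, 0, 0.55],
    [2.4, 30, 0, 0, 0, 0.55],
    [2.5, 31.2, 0, 0, 0, 0.55],
    [2.5, 31.5, -0.5, 0, 0, 0.55],
    [2.5, 31.5, -1, 0, 0, 0.55],
    [2.5, 31.5, -1.3, 0, 0, 0.55],
    [2.5, 31.5, -1.3, 0, 0, 0.55],
    [2.5, 31.5, -1.3, 0, 0, 0.55]
  ]
}}

```text
clock: 22.62
position: [0.5459, 0.1889, 0.1194]
ee_rot: [0.0, 0.588, 0.809, 0.0]
wrist_force: [-0.2, -0.2, -3.4]
grip_width: 0.34
finger_force: 39.9
```

```bash
python3 - <<'E'
from h import *
f=weigh("scene")
cv2.imwrite("pics/s3c.png",f["color"][60:340,100:500,::-1].repeat(2,0).repeat(2,1))
E
```

```text
F [-0.096 -0.073 -2.84 ] [0.429 0.282 0.457] tau [ 4.5000e-02 -6.3371e+01  7.4310e+00 -2.6320e+01  2.0000e-02  1.0000e-03
  0.0000e+00] grip 0.3394610705276562 39.87953245639801 [0.5458 0.1893 0.1194] 23.125
```

View pics/s3c.png

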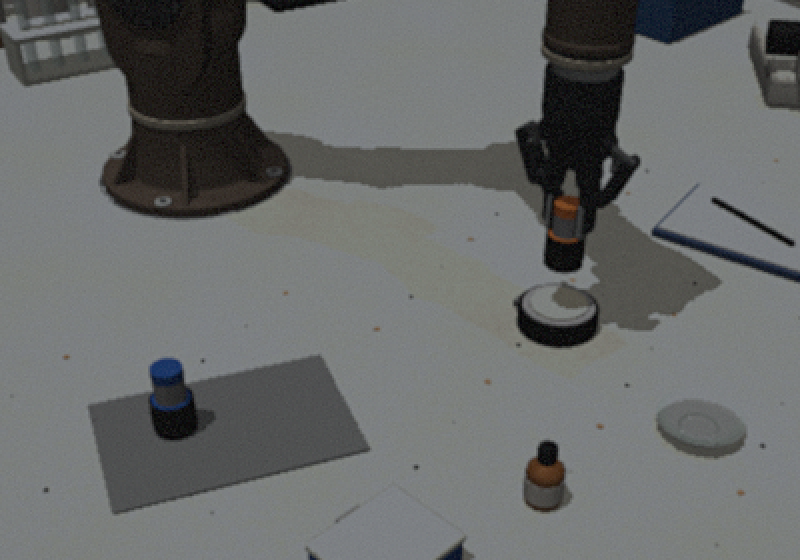

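The scene view shows orange held upright above the lamp near crop pixel (564,235), with the lamp disc at (558,305). Blue stands on the mat at (172,400) and the bystanders are unmoved. I'll check the centring once with rays, then hand in.

```bash
python3 - <<'E'
from h import *
f=np.load("scene0.npy",allow_pickle=True).item()
l=ray(f,(379,212),.03); e=ray(f,(383.2,163.5),.1475); print(l.round(4),e.round(4),np.hypot(*(l-e)[:2]))
if np.hypot(*(l-e)[:2])<.013: print(manip.hand_in())
E
```

```text
[0.5503 0.183  0.03  ] [0.5475 0.1824 0.1475] 0.002858130967706946
the job is handed in; nothing more can be done
None
```

The orange-capped eyepiece is the heavier one (about 2.8–3.0 N, against about 1.0 N for blue). I handed the job in with it held upright about 5 cm above the middle of the light (about 3 mm off-centre) and blue standing on the mat; no verdict came back.

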